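# Put the additive bottle on its marked place of the counter display turntable

### The arm

A 6-joint arm with a two-finger parallel gripper is mounted at the origin on the work surface. World frame = base frame: x ahead of the robot, y to its left, z up, the work surface at z = 0. Lengths are in mm, angles in rad, forces in N, time in s.
With the tool pointing down it reaches from about 350 to 775 mm from the base axis. Payload 7.3 kg.
Tool frame: the origin (TCP) lies between the finger pads; the fingertips stand 22 mm ahead of it and the grasp point (between the pads) lies 3 mm ahead of it (nose_length is the distance from the TCP to the fingertips, in mm); z points along the fingers, y is the direction in which the jaws open and shut (so a half turn about z gives the same grasp; the last joint's range is limited). The gripper opens to 92 mm and grips with 3 to 60 N. Pads are 19 mm wide; open, the fingers measure 130 mm over their backs; the gripper's body (75 mm by 190 mm) begins 47 mm behind the grasp point.
Start: joints at [-1.339, 0.342, 1.524, -0, 1.275, -0.146], TCP at [193.683, -487.987, 227.841] pointing down, gripper open.
Joint ranges: [-2.53, 2.53], [-0.77, 2.02], [0.04, 2.7], [-1, 4.14], [0.28, 2.66], [-3.11, 3.11]. Speed limits (rad/s): [2.57, 2.57, 3.14, 3.14, 3.14, 3.14].

### API

Orientations are given as [roll, pitch, yaw] about the fixed x, y, z axes, in that order (R = Rz(yaw) Ry(pitch) Rx(roll)).
In Python, from plant import get_obs, capture, close_job, nose_length gives the robot as it stands.
- The arm moves only by the tool step_arm, never from a script. Its argument "increments" is text: rows parted by semicolons, each of 7 numbers parted by spaces: the turn, a rotation vector about the tool's x, y, z in rad, then the shift along the tool's x, y, z in mm, then the opening, from -1 (shut) to 1 (fully open). A call has 1 to 20 rows; each row is the pose to reach, as a shift and turn from the pose commanded when the call began, along the tool's axes at that moment; what a row does not reach only later rows make up. A row lasts 1/8 s, in which the tool goes at most 62.5 mm and 10.7 degrees, less where a joint would pass 70% of its speed; a pose out of reach is approached as far as the arm can. A call with a gripper value outside its range is refused whole. The fingers move at their own pace and stop on an object; the grip force is fixed at half the most. Time passes only in rows, so rows that repeat a pose let the fingers close. It gives the time, the measured TCP pose, the force and the opening at its end, in the units of the state.
- get_obs(): the state, without advancing time (a new reading comes with each control period).
- capture(name): name is "scene" or "top" or "wrist"; returns a dict with "frame" (400x640x3 uint8, red, green, blue), "K" (3x3 intrinsics, pixels), "extrinsics" (4x4, takes a point from world to camera coordinates); the wrist camera has in their place "tool_from_camera" (4x4, takes a point from camera to tool coordinates, whose origin is the TCP and whose axes are the flange's). Camera axes: x right, y down, z forward; pixel columns grow to the right and rows downward; lengths in mm; the calibration is good to about 2 mm. A picture is of the moment at which its call begins: read the wrist's pose just before it. There is no depth.
- close_job(): hands the job in, once; it reports no verdict.
The state is a dict: "time": time; "joint_positions": joint angles; "dq": joint speeds; "tau": joint torques, N m; "tool_pos": TCP position; "tcp_rot": TCP orientation; "contact_force": force on the tool from outside, world axes, zero at the start; "moment": the same for the moment, N m; "grip_width": finger opening in mm.
Only numpy, scipy, OpenCV 4.12 (cv2) and the standard library are available. Lean on these libraries where they do the work, as an engineer would, in place of code of your own. Each camera call takes 0.05 s, during which the arm holds its last target.

### The job

Put the small aluminium bottle (the smaller of the two bottles with a narrowed neck) on the display turntable, standing upright in the middle of the ring that has the white pointer tab beside it at the rim. The turntable spins freely: set the bottle down gently, without dropping it, and do not let the turntable turn.

Things in the scene. Friction and masses are not known exactly. Their poses are not given: they have to be found in the camera images.
- bottle_center (a point): Centre (on the axis, half-way up, 46 mm above the underside) of the small bottle, standing on the counter, z up: bare aluminium, 92 mm high, plain cylinder of diameter 50 mm up to 66 mm, then a narrowed neck with a black cap; 0.11 to 0.22 kg. Near it stand a bigger bottle of the same shape (128 mm high) and a straight can (88 mm high, diameter 52 mm, broad flat lid, no neck), 60 mm or more clear of it.
- marked_place (a point): Centre of the marked ring, on the turntable's top, 35 mm above the counter; x points radially outwards, z up. Pale wooden disc, diameter 300 mm, 12 mm high steel hub, four flat black rings (74 mm) centred 100 mm from the axis. Marked: the one beside the white tab that sticks out 35 mm from the rim. The rings a quarter turn to either side hold a wax tin (32 mm high) and a carton (55 mm high).
- turntable (a joint): Angle of the turntable in rad, 0 at the start, positive anticlockwise seen from above. It turns freely: about 0.03 N sideways at the rim starts it; it has no spring or brake.
There are look-alikes about, which are no part of the job. What is shaped like the part that bears bottle_center but blue is not meant.

How it is judged (in metres and radians):
At the end, for the whole second after the job is handed in: The small bottle stands upright (within 6 degrees) and at rest on the turntable, its centre within 15 mm of the centre of the marked ring; the turntable is at rest and within 12 degrees of its starting angle (horizontal distance between bottle_center and marked_place below 0.015 m and z of bottle_center in the frame of marked_place between 0.04 and 0.052 m and angle between bottle_center's own z axis and vertical below 0.1 rad and value of joint turntable between -0.21 and 0.21 rad and velocity of joint turntable between -0.05 and 0.05 rad/s and linear speed of bottle below 0.02 m/s); the robot touches nothing.
It fails at once if the turntable is turned more than 12 degrees from its starting angle (value of joint turntable above 0.21 rad or value of joint turntable below -0.21 rad).
It fails at once if the bottle is dropped from more than about 20 mm (let go and moving faster than 0.65 m/s) (contact force between bottle and the fingers below 0.05 N and linear speed of bottle above 0.65 m/s).
It also fails if it takes over 38 s, if anything falls off the work surface, if the arm or the gripper's body presses on something with over 40 N, if the wrist force passes 120 N, or if a joint passes its speed limit or range.

## Working session

There is one attempt and no reset: what is moved stays moved. The work goes in short steps, Python scripts to look and compute and a tool call to move; the robot and the scene stay as the last step left them, time stands still between calls to the robot, and variables do not carry over. Pictures are saved under pics/ and viewed, and the job is handed in when it is done.

Besides the shell and the picture viewer there is one more tool, called in YAML: its name, and indented under it one key for each argument. step_arm: Moves the arm, as the interface text tells. Its arguments: {"type":"object","properties":{"increments":{"type":"string"}},"required":["increments"]}

```bash
mkdir -p pics; ls; cat > h.py <<'E'
import numpy as np,cv2
from plant import get_obs,capture,nose_length
def snap(n,f):
    o=get_obs();c=capture(n);cv2.imwrite('pics/'+f+'.png',c['frame'][:,:,::-1]);np.savez('pics/'+f+'.npz',obs_pos=o['tool_pos'],obs_rot=o['tcp_rot'],**{k:v for k,v in c.items()});return o,c
def ray(f,u,v,z):
    d=np.load('pics/'+f+'.npz');K=d['K'];E=d['extrinsics'];R=E[:3,:3];t=E[:3,3]
    C=-R.T@t;r=R.T@np.linalg.inv(K)@[u,v,1];return C+r*(z-C[2])/r[2]
def proj(f,p):
    d=np.load('pics/'+f+'.npz');q=d['extrinsics'][:3,:3]@p+d['extrinsics'][:3,3];q=d['K']@q;return q[:2]/q[2]
def crop(f,x0,y0,x1,y1,s,o):
    i=cv2.imread('pics/'+f+'.png')[y0:y1,x0:x1];cv2.imwrite('pics/'+o+'.png',cv2.resize(i,None,fx=s,fy=s,interpolation=cv2.INTER_CUBIC))
E
python3 - <<'E'
from h import *
o,c=snap('scene','s0');print(o['time'],o['tool_pos'],o['tcp_rot'],o['grip_width'],nose_length)
_,c=snap('top','t0');print(c['K'],c['extrinsics'])
E
```

```text
pics
0.0 [ 193.60316642 -487.54686987  227.12269922] [-3.14000249e+00 -2.49313933e-04  3.77813204e-01] 91.94501717364356 22.0
[[392.74001613   0.         324.06152899]
 [  0.         392.74001613 196.01818287]
 [  0.           0.           1.        ]] [[ 1.91133375e-02 -9.99682494e-01 -1.64192129e-02 -1.11252597e+01]
 [-9.97236841e-01 -1.78823204e-02 -7.21034340e-02  5.39569170e+02]
 [ 7.17869271e-02  1.77519813e-02 -9.97262004e-01  9.88287480e+02]
 [ 0.00000000e+00  0.00000000e+00  0.00000000e+00  1.00000000e+00]]
```

View pics/s0.png

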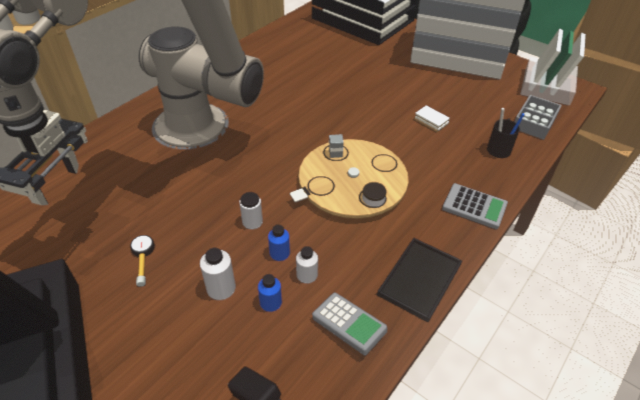

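View pics/t0.png

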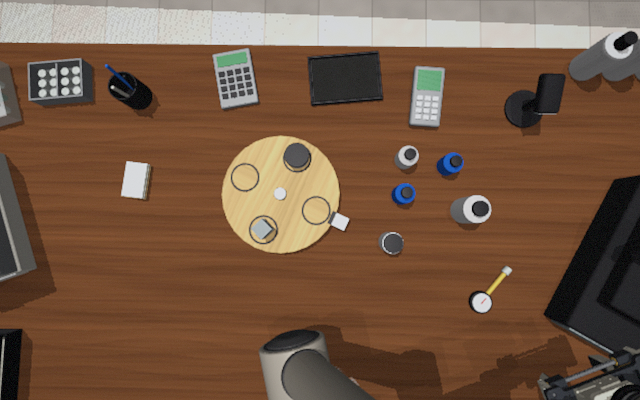

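Scene view: the silver candidates are the can at (251,211), the big bottle at (218,273) and the small bottle at (307,265). The blue look-alikes are at (279,243) and (270,293). In the top view the small bottle is at (407,157), with blue ones at (404,194) and (451,163), the big bottle at (471,209) and the can at (392,243). The marked ring is at (316,210), next to the tab at (339,221). I'll confirm the small bottle in a crop.

```bash
python3 - <<'E'
from h import *
crop('t0',370,130,500,260,4.5,'t0a')
crop('t0',215,130,355,260,5,'t0b')
crop('s0',190,180,330,320,4,'s0a')
E
```

```text
(no output)
```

View pics/t0a.png

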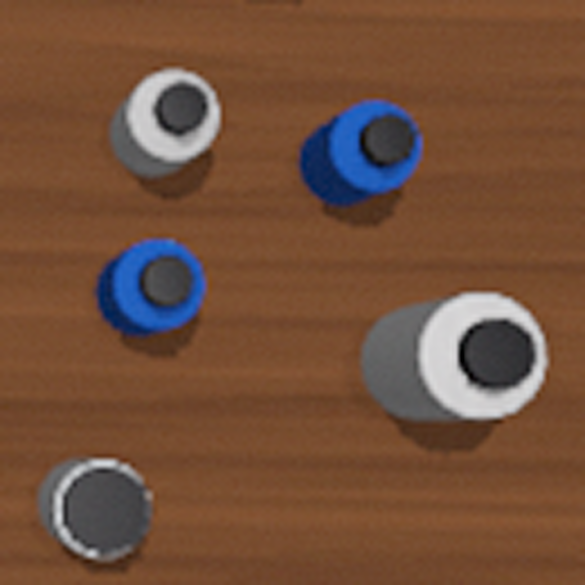

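View pics/t0b.png

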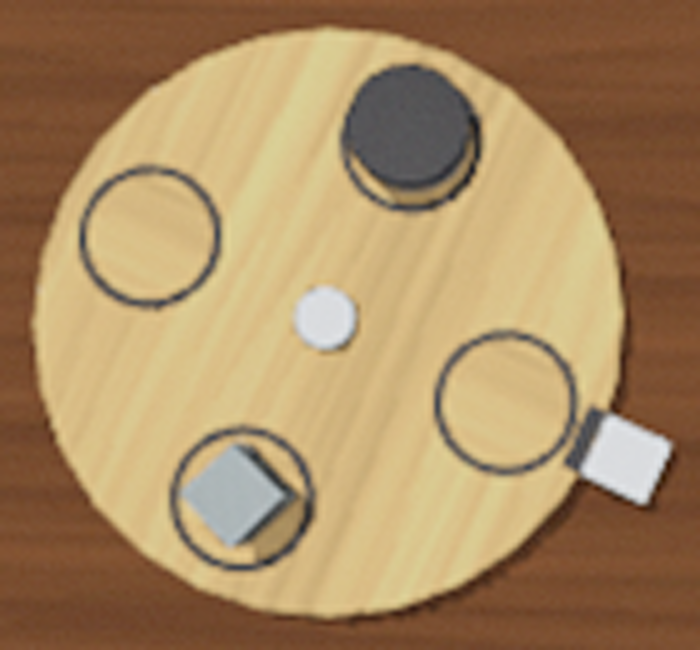

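View pics/s0a.png

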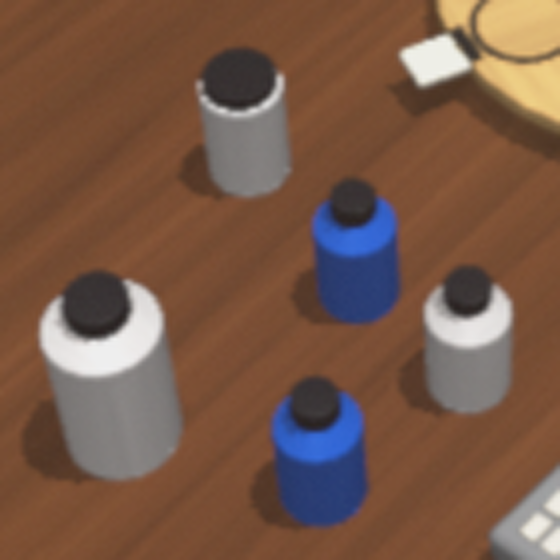

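Small silver bottle confirmed: it has a neck and black cap, and is clearly smaller than the big silver one. The marked ring is the empty one beside the tab.

```bash
python3 - <<'E'
from h import *
a=lambda x,y,x0,y0,s:((x+.5)/s-.5+x0,(y+.5)/s-.5+y0)
T=lambda x,y,z:print((x,y,z),ray('t0',*a(x,y,370,130,4.5),z).round(1))
T(174,115.5,66);T(182,107.5,92)
T(374,147,66);T(159,285,66);T(482,355,95);T(102,509,88)
U=lambda x,y,z:print('tt',(x,y,z),ray('t0',*a(x,y,215,130,5),z).round(1))
U(506.5,402.5,35);U(150,236.5,35);U(242,498,35);U(412,141,35);U(326,318,47);U(329,322,35);U(637,458,35);U(411,125,67);U(234,495,90)
# scene check
S=lambda x,y,z:print('sc',ray('s0',*a(x,y,190,180,4),z).round(1))
S(467,290,92);S(468,312,66)
c=np.load('pics/s0.npz');E=c['extrinsics'];print(-E[:3,:3].T@E[:3,3])
crop('s0',285,130,420,220,6,'s0b')
crop('s0',280,235,340,295,10,'s0c')
E
```

```text
(174, 115.5, 66) [ 640.4 -206.9   66. ]
(182, 107.5, 92) [ 640. -206.   92.]
(374, 147, 66) [ 624.8 -315.4   66. ]
(159, 285, 66) [ 547.4 -199.2   66. ]
(482, 355, 95) [ 511.2 -362.1   95. ]
(102, 509, 88) [ 427.  -165.7   88. ]
tt (506.5, 402.5, 35) [502.6  18.5  35. ]
tt (150, 236.5, 35) [583.7 201.6  35. ]
tt (242, 498, 35) [452.1 150.7  35. ]
tt (412, 141, 35) [634.9  69.4  35. ]
tt (326, 318, 47) [542.8 109.2  47. ]
tt (329, 322, 35) [541.7 109.2  35. ]
tt (637, 458, 35) [475.9 -47.7  35. ]
tt (411, 125, 67) [637.4  67.2  67. ]
tt (234, 495, 90) [454.3 145.1  90. ]
sc [ 644.4 -212.    92. ]
sc [ 641.9 -208.4   66. ]
[1097.19818903 -750.12419962 1005.41998806]
```

View pics/s0b.png

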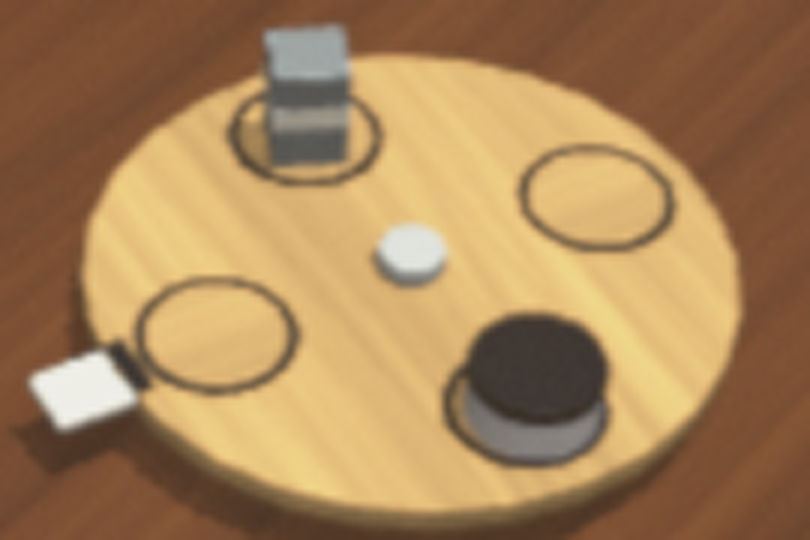

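View pics/s0c.png

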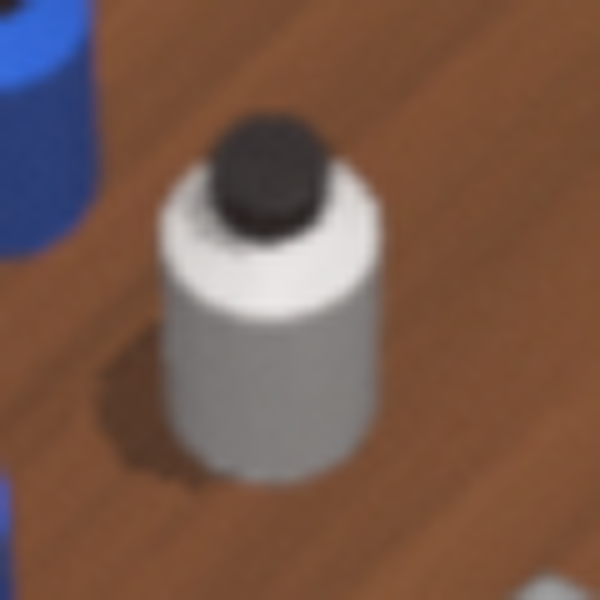

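```bash
cat >> h.py <<'E'
from scipy.spatial.transform import Rotation as Ro
def delta(cur,yaw0,tgt,yaw1):
    R0=Ro.from_euler('xyz',[np.pi,0,yaw0]);R1=Ro.from_euler('xyz',[np.pi,0,yaw1])
    print('rotvec',(R0.inv()*R1).as_rotvec().round(4),'shift',R0.inv().apply(np.array(tgt)-cur).round(2))
E
python3 - <<'E'
from h import *
print(ray('s0',285+(217.5)/6-.5,130+336.5/6-.5,35))
delta([193.7,-488,227.8],.3778,[640.5,-207,190],-0.73)
E
```

```text
[503.94926452  17.6622388   35.        ]
rotvec [ 0.     -0.      1.1078] shift [518.95 -96.37  37.8 ]
```

step_arm:
  increments: "0 0 0.11 52 -10 4 1; 0 0 0.22 104 -19 8 1; 0 0 0.33 156 -29 11 1; 0 0 0.44 208 -39 15 1; 0 0 0.55 260 -48 19 1; 0 0 0.66 311 -58 23 1; 0 0 0.78 363 -67 26 1; 0 0 0.89 415 -77 30 1; 0 0 1.0 467 -87 34 1; 0 0 1.07 500 -93 36 1; 0 0 1.108 519 -96.4 37.8 1; 0 0 1.108 519 -96.4 37.8 1; 0 0 1.108 519 -96.4 37.8 1; 0 0 1.108 519 -96.4 37.8 1"

```text
time: 1.85
tool_pos: [639.8, -207.8, 190.3]
tcp_rot: [3.141, -0.0, -0.731]
contact_force: [-0.6, 0.4, -0.0]
grip_width: 91.6
```

```bash
python3 - <<'E'
from h import *
o,c=snap('wrist','w1');print(o['time'],o['tool_pos'],o['tcp_rot'],o['joint_positions'],c['tool_from_camera'],c['K'])
E
```

```text
1.85 [ 639.83526758 -207.78174203  190.28373392] [ 3.14135909e+00 -1.62922223e-04 -7.30926167e-01] [-4.27683311e-01  6.46890487e-01  1.11998210e+00 -2.76870095e-04
  1.37463433e+00  1.87409315e+00] [[-7.90550027e-04 -9.59082943e-01 -2.83124149e-01  7.70503409e+01]
 [ 9.99999673e-01 -8.06330891e-04 -6.07915837e-05  3.25738955e-01]
 [-1.69987577e-04 -2.83124105e-01  9.59083267e-01 -1.57096936e+02]
 [ 0.00000000e+00  0.00000000e+00  0.00000000e+00  1.00000000e+00]] [[355.41418166   0.         321.94025417]
 [  0.         355.41418166 192.93611692]
 [  0.           0.           1.        ]]
```

View pics/w1.png

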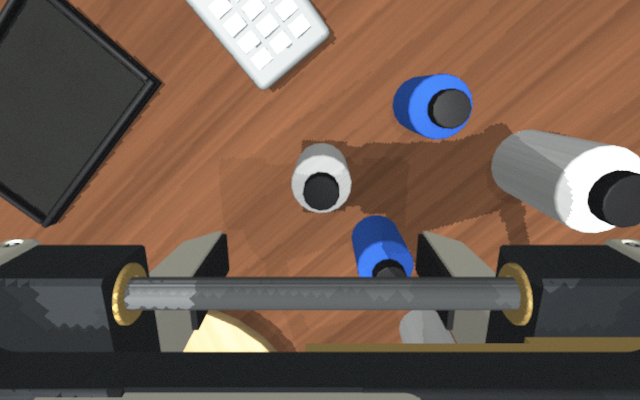

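The small bottle sits at (321,190) in the wrist view, cap centre, with its shoulder around (322,183). Blue ones are at (440,105) and (385,250).

```bash
cat >> h.py <<'E'
def wray(f,u,v,z):
    d=np.load('pics/'+f+'.npz');T=d['tool_from_camera'];R=Ro.from_euler('xyz',d['obs_rot']).as_matrix()
    C=R@T[:3,3]+d['obs_pos'];r=R@T[:3,:3]@np.linalg.inv(d['K'])@[u,v,1];return C+r*(z-C[2])/r[2]
E
python3 - <<'E'
from h import *
crop('w1',280,130,365,225,6,'w1a')
E
```

```text
(no output)
```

View pics/w1a.png

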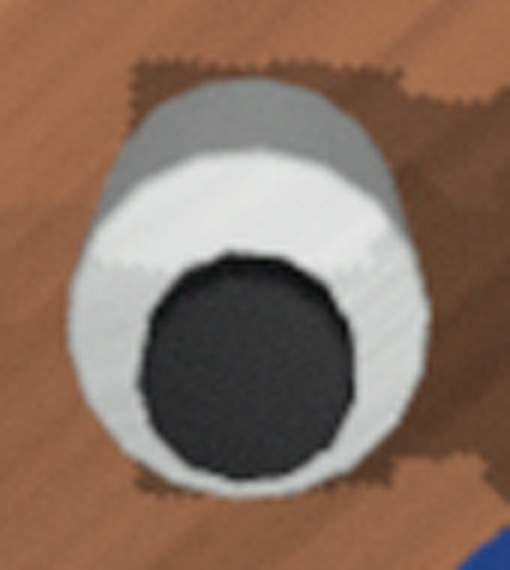

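```bash
python3 - <<'E'
from h import *
for x,y,z in((249,321.5,66),(248,372,92)):
    print(wray('w1',280+(x+.5)/6-.5,130+(y+.5)/6-.5,z))
for p in ([640.4,-207.5],[641,-208.3]):
  delta([640.5,-207,190],-.73,p+[57],-.73)
E
```

```text
[ 641.8221971  -209.08217737   66.        ]
[ 642.15922716 -209.28426504   92.        ]
rotvec [0. 0. 0.] shift [  0.26   0.44 133.  ]
rotvec [0. 0. 0.] shift [  1.24   0.64 133.  ]
```

step_arm:
  increments: "0 0 0 1.2 0.7 40 1; 0 0 0 1.2 0.7 75 1; 0 0 0 1.2 0.7 100 1; 0 0 0 1.2 0.7 120 1; 0 0 0 1.2 0.7 133 1; 0 0 0 1.2 0.7 133 1; 0 0 0 1.2 0.7 133 1"

```text
time: 2.78
tool_pos: [641.4, -208.7, 58.1]
tcp_rot: [-3.141, -0.002, -0.73]
contact_force: [0.2, -1.0, 0.1]
grip_width: 91.8
```

```bash
python3 - <<'E'
from h import *
o,c=snap('wrist','w2');print(o)
E
```

```text
{'time': 2.775, 'joint_positions': array([-4.27966660e-01,  7.67395596e-01,  1.26954376e+00, -1.04336917e-04,
        1.10288168e+00,  1.87318001e+00]), 'dq': array([ 0.00279663, -0.00605655, -0.00352411,  0.00099368, -0.00232348,
        0.00091316]), 'tau': array([-6.25241990e-02, -6.01609397e+01, -2.19550842e+01,  5.91475458e-03,
       -7.30551942e-02, -1.33417972e-03]), 'tool_pos': array([ 641.4495337 , -208.66409695,   58.09454519]), 'tcp_rot': array([-3.14115405e+00, -1.71899127e-03, -7.30303739e-01]), 'contact_force': array([ 0.23061306, -0.98052944,  0.05030986]), 'moment': array([ 0.04950607, -0.03654743,  0.00927346]), 'grip_width': 91.8011335207785}
```

View pics/w2.png

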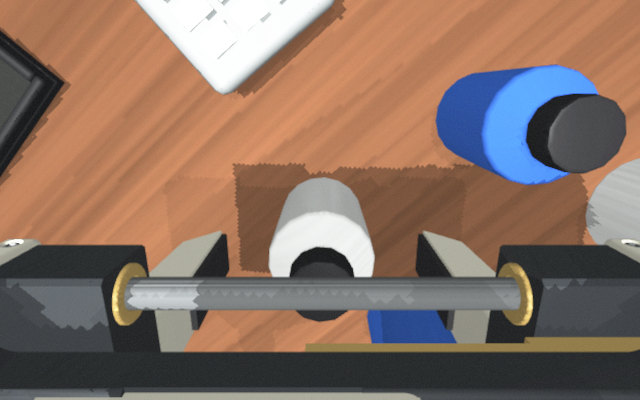

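The bottle is centred between the open jaws at column 322, so I'm closing.

step_arm:
  increments: "0 0 0 0 0 0 -1; 0 0 0 0 0 0 -1; 0 0 0 0 0 0 -1; 0 0 0 0 0 0 -1; 0 0 0 0 0 0 -1; 0 0 0 0 0 0 -1; 0 0 0 0 0 0 -1; 0 0 0 0 0 0 -1"

```text
time: 3.82
tool_pos: [641.0, -208.2, 57.0]
tcp_rot: [3.142, -0.0, -0.73]
contact_force: [0.4, -0.4, 0.6]
grip_width: 48.7
```

```bash
python3 - <<'E'
from h import *
o,c=snap('wrist','w3');print(o['tool_pos'],o['grip_width'],o['contact_force'])
E
```

```text
[ 640.98381411 -208.23509296   57.04853357] 48.738725582540816 [ 0.37235396 -0.38567716  0.60832539]
```

View pics/w3.png

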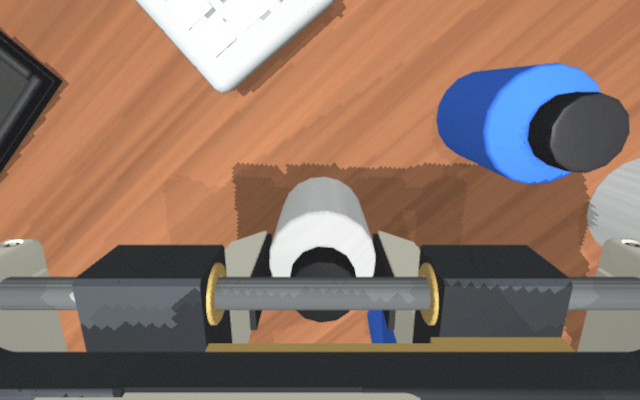

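```bash
python3 - <<'E'
from h import *
delta([641,-208.3,57],-.730,[503,18,187],-.414)
E
```

```text
rotvec [ 0.     0.    -0.316] shift [-253.75  -76.6  -130.  ]
```

step_arm:
  increments: "0 0 0 0 0 -5 -1; 0 0 0 0 0 -15 -1; 0 0 0 0 0 -35 -1; 0 0 0 0 0 -60 -1; 0 0 0 0 0 -90 -1; 0 0 0 0 0 -115 -1; 0 0 0 0 0 -130 -1; 0 0 0 0 0 -130 -1"

```text
time: 4.88
tool_pos: [641.4, -208.5, 188.4]
tcp_rot: [-3.141, -0.002, -0.73]
contact_force: [0.8, -0.4, -2.7]
grip_width: 48.9
```

step_arm:
  increments: "0 0 -0.02 -15 -5 0 -1; 0 0 -0.06 -45 -14 0 -1; 0 0 -0.1 -80 -24 0 -1; 0 0 -0.15 -118 -36 0 -1; 0 0 -0.2 -156 -47 0 -1; 0 0 -0.24 -190 -57 0 -1; 0 0 -0.28 -220 -66 0 -1; 0 0 -0.3 -241 -73 0 -1; 0 0 -0.316 -251 -76 0 -1; 0 0 -0.316 -253.8 -76.6 0 -1; 0 0 -0.316 -253.8 -76.6 0 -1; 0 0 -0.316 -253.8 -76.6 0 -1"

```text
time: 6.38
tool_pos: [503.3, 17.5, 186.9]
tcp_rot: [3.141, -0.0, -0.415]
contact_force: [-0.6, -1.1, -1.7]
grip_width: 48.4
```

```bash
python3 - <<'E'
from h import *
o,c=snap('wrist','w4');print(o['time'],o['tool_pos'],o['tcp_rot'],o['grip_width'],o['contact_force'])
snap('scene','s4')
crop('s4',240,80,440,230,4,'s4a')
E
```

```text
6.375 [503.33145997  17.46720526 186.90638556] [ 3.14141145e+00 -2.48916041e-04 -4.15207716e-01] 48.43231331606863 [-0.57267376 -1.0661466  -1.71447934]
```

View pics/w4.png

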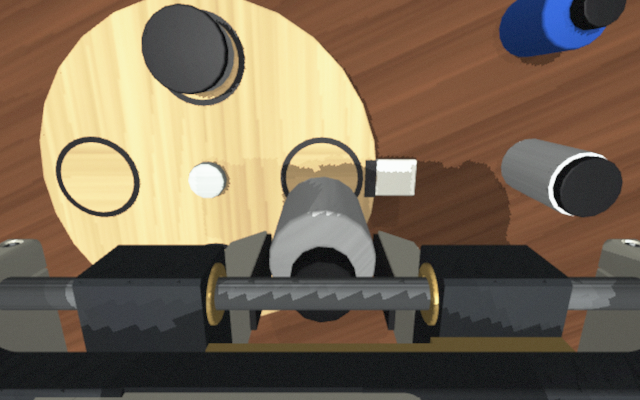

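View pics/s4a.png

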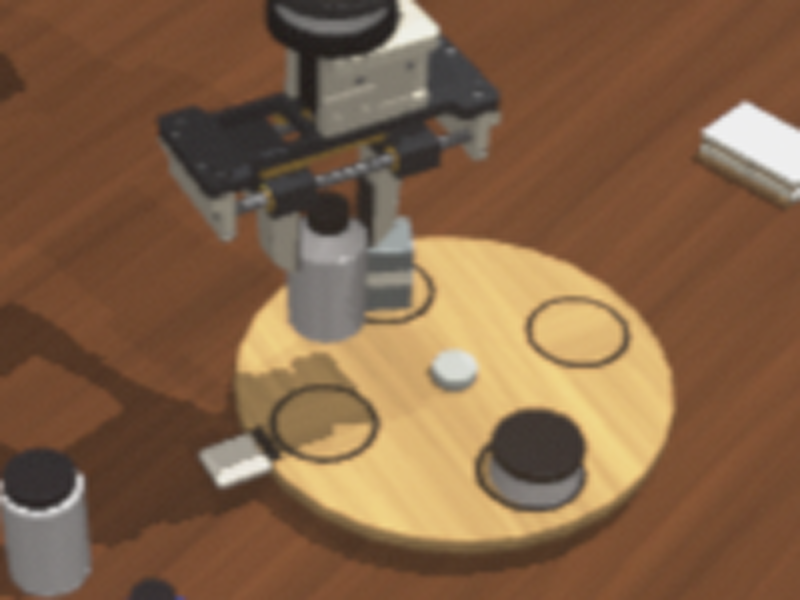

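Wrist view: the marked ring spans columns 281–362 with its top edge at row 138, and the bottle bottom is in front of it. The far ring is centred near (97,176) and the hub near (208,180). I'll fit these more closely.

```bash
python3 - <<'E'
from h import *
crop('w4',265,125,385,275,4,'w4a')
crop('w4',40,120,240,225,4,'w4b')
def wproj(f,p):
    d=np.load('pics/'+f+'.npz');T=d['tool_from_camera'];R=Ro.from_euler('xyz',d['obs_rot']).as_matrix()
    q=R.T@(np.array(p)-d['obs_pos']);q=T[:3,:3].T@(q-T[:3,3]);q=d['K']@q;return q[:2]/q[2]
im=cv2.imread('pics/w4a.png')
t=np.linspace(0,2*np.pi,40)
for a in t:
    for c,z,r,col in(((503.2,18.1),35,37,(0,0,255)),((503.3,17.5),250,0,(0,255,0))):
        u,v=wproj('w4',[c[0]+r*np.cos(a),c[1]+r*np.sin(a),z]) 
        if r: cv2.circle(im,(int((u-265+.5)*4),int((v-125+.5)*4)),2,col,-1)
    for z,h in ((130,25),(130+66,25),(130+92,15)):
        u,v=wproj('w4',[503.3+h*np.cos(a),17.5+h*np.sin(a),z]); cv2.circle(im,(int((u-265+.5)*4),int((v-125+.5)*4)),2,(0,255,0),-1)
cv2.imwrite('pics/w4c.png',im)
E
```

```text
(no output)
```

View pics/w4c.png

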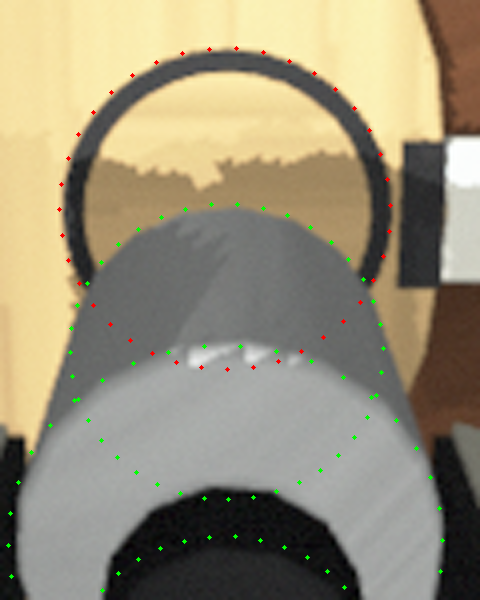

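View pics/w4b.png

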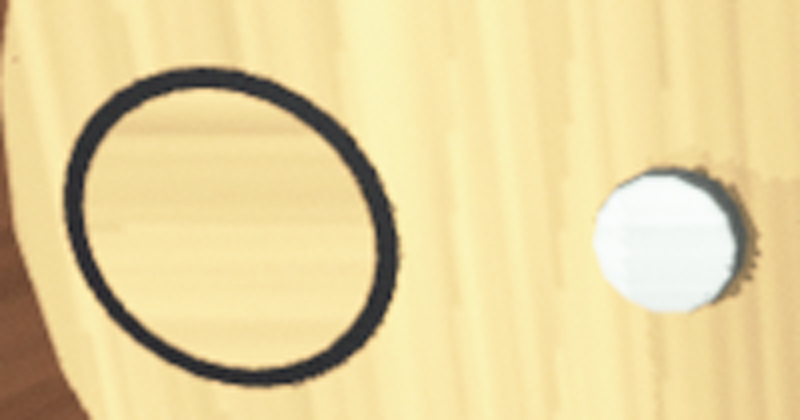

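The ring and held bottle match prediction within about 1 mm. Now descending.

step_arm:
  increments: "0 0 0 0 0 8 -1; 0 0 0 0 0 22 -1; 0 0 0 0 0 38 -1; 0 0 0 0 0 54 -1; 0 0 0 0 0 68 -1; 0 0 0 0 0 78 -1; 0 0 0 0 0 85 -1; 0 0 0 0 0 89 -1; 0 0 0 0 0 91 -1; 0 0 0 0 0 92 -1; 0 0 0 0 0 92 -1; 0 0 0 0 0 92 -1; 0 0 0 0 0 92 -1"

```text
time: 8.1
tool_pos: [503.0, 18.1, 95.1]
tcp_rot: [-3.142, -0.0, -0.414]
contact_force: [0.6, 0.3, -1.4]
grip_width: 48.7
```

```bash
python3 - <<'E'
from h import *
o,c=snap('scene','s5');print(o['time'],o['tool_pos'],o['tcp_rot'],o['grip_width'],o['contact_force'])
crop('s5',285,120,425,225,5.7,'s5a')
E
```

```text
8.1 [503.02853604  18.09618039  95.14607489] [-3.14156218e+00 -3.40195543e-04 -4.14183297e-01] 48.65010397753868 [ 0.58537909  0.26271947 -1.35338345]
```

View pics/s5a.png

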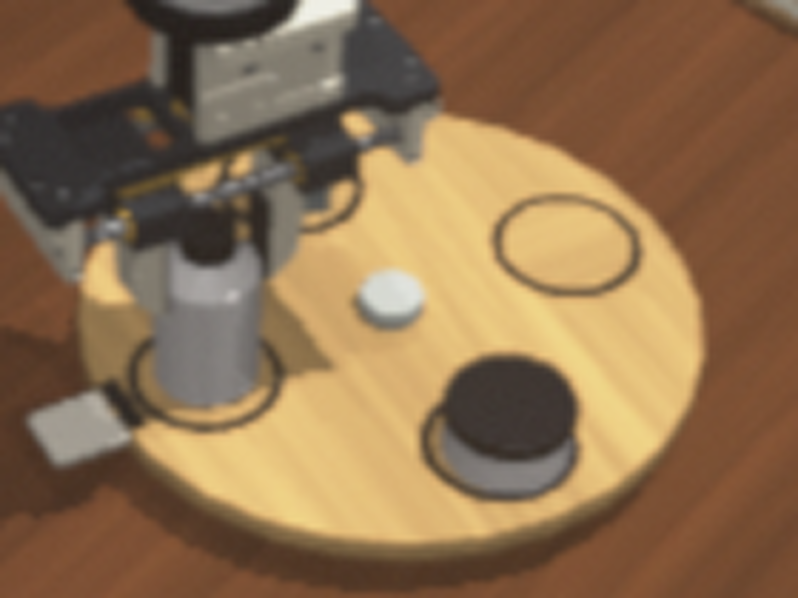

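The bottle is inside the ring and the turntable has not moved (tab at its old place). Lowering slowly while watching the force.

step_arm:
  increments: "0 0 0 0 0 0.5 -1; 0 0 0 0 0 1 -1; 0 0 0 0 0 1.5 -1; 0 0 0 0 0 2 -1; 0 0 0 0 0 2 -1; 0 0 0 0 0 2 -1"

```text
time: 8.9
tool_pos: [503.0, 18.1, 93.0]
tcp_rot: [3.142, -0.0, -0.414]
contact_force: [0.3, -0.4, -1.0]
grip_width: 48.6
```

step_arm:
  increments: "0 0 0 0 0 0.3 -1; 0 0 0 0 0 0.6 -1; 0 0 0 0 0 0.6 -1; 0 0 0 0 0 0.6 -1"

```text
time: 9.4
tool_pos: [502.9, 18.1, 92.4]
tcp_rot: [3.141, -0.0, -0.414]
contact_force: [0.5, 0.1, -1.3]
grip_width: 48.9
```

```bash
python3 - <<'E'
from h import *
o=get_obs();print(o['contact_force'],o['moment'],o['tool_pos'])
E
```

```text
[ 0.45085893  0.10693026 -1.29320064] [ 0.11670543  0.03194624 -0.04352787] [502.93734589  18.08039399  92.38755247]
```

step_arm:
  increments: "0 0 0 0 0 0.3 -1; 0 0 0 0 0 0.6 -1; 0 0 0 0 0 0.6 -1; 0 0 0 0 0 0.6 -1"

```text
time: 9.9
tool_pos: [503.1, 18.1, 91.9]
tcp_rot: [-3.142, -0.0, -0.414]
contact_force: [-0.4, 0.2, 1.4]
grip_width: 48.9
```

step_arm:
  increments: "0 0 0 0 0 0.1 -1; 0 0 0 0 0 0.2 -1; 0 0 0 0 0 0.2 -1"

```text
time: 10.28
tool_pos: [503.2, 18.0, 91.9]
tcp_rot: [-3.142, -0.001, -0.414]
contact_force: [-0.8, 0.1, 4.4]
grip_width: 48.8
```

```bash
python3 - <<'E'
from h import *
o,c=snap('scene','s6');print(o['time'],o['tool_pos'],o['contact_force'])
crop('s6',285,120,425,225,5.7,'s6a')
E
```

```text
10.275 [503.18500855  18.03558302  91.87181517] [-0.78907168  0.06762101  4.36695068]
```

View pics/s6a.png

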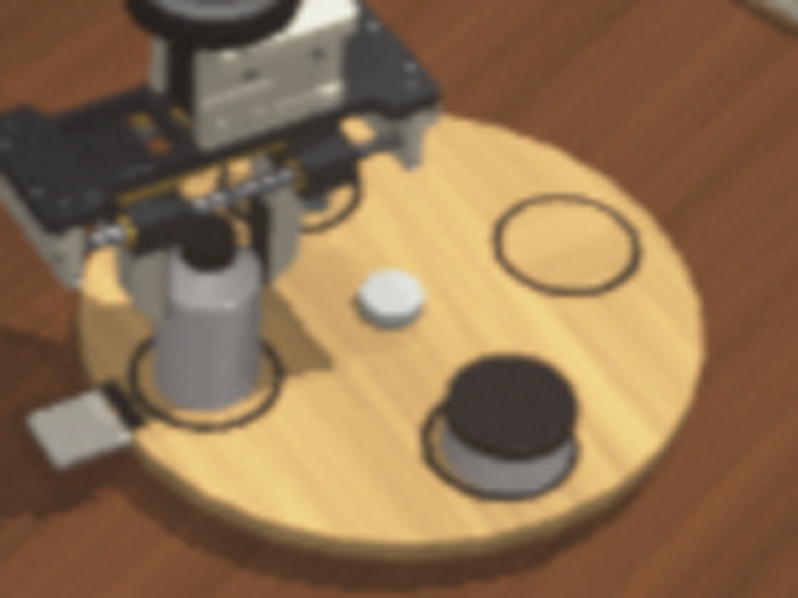

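Touchdown: the upward force rose to about 4 N and the turntable is unmoved. Opening gradually.

step_arm:
  increments: "0 0 0 0 0 -0.1 0.04; 0 0 0 0 0 -0.1 0.08; 0 0 0 0 0 -0.1 0.12; 0 0 0 0 0 -0.1 0.16; 0 0 0 0 0 -0.1 0.25; 0 0 0 0 0 -0.1 0.4; 0 0 0 0 0 -0.1 0.6; 0 0 0 0 0 -0.1 0.8; 0 0 0 0 0 -0.1 0.8; 0 0 0 0 0 -0.1 0.8"

```text
time: 11.58
tool_pos: [503.0, 18.1, 91.7]
tcp_rot: [3.142, -0.0, -0.414]
contact_force: [0.3, 0.3, -0.2]
grip_width: 82.1
```

```bash
python3 - <<'E'
from h import *
o,c=snap('wrist','w7');print(o['time'],o['tool_pos'],o['grip_width'],o['contact_force'])
E
```

```text
11.575 [502.95057547  18.09708252  91.69869874] 82.10588461991077 [ 0.31478723  0.28451296 -0.15041805]
```

View pics/w7.png

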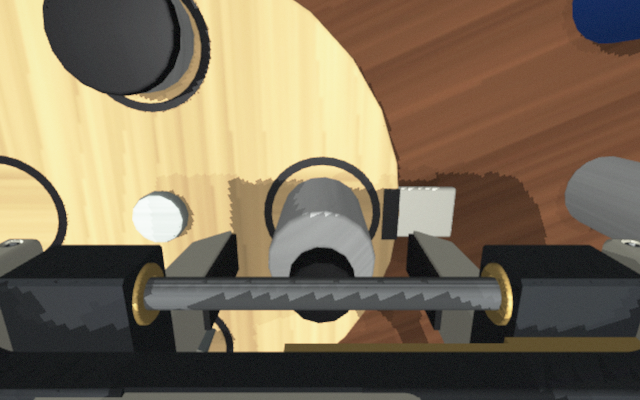

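The bottle stands free and centred at column 322, with the fingers clear on both sides. Retreating straight up, then away towards the base's right.

step_arm:
  increments: "0 0 0 0 0 -3 0.8; 0 0 0 0 0 -12 0.8; 0 0 0 0 0 -28 0.8; 0 0 0 0 0 -50 0.8; 0 0 0 0 0 -80 0.8; 0 0 0 0 0 -110 0.8; 0 0 0 0 0 -140 0.8; 0 0 0 -20 30 -150 0.8; 0 0 0 -20 80 -150 0.8; 0 0 0 -20 130 -150 0.8; 0 0 0 -20 180 -150 0.8; 0 0 0 -20 210 -150 0.8; 0 0 0 -20 220 -150 0.8; 0 0 0 -20 220 -150 0.8; 0 0 0 -20 220 -150 0.8; 0 0 0 -20 220 -150 0.8"

```text
time: 13.62
tool_pos: [396.4, -174.4, 241.7]
tcp_rot: [-3.141, 0.0, -0.413]
contact_force: [0.3, -0.2, -0.4]
grip_width: 82.6
```

```bash
python3 - <<'E'
from h import *
o,c=snap('scene','s8');print(o['time'],o['tool_pos'],o['contact_force'])
snap('top','t8')
crop('s8',285,120,425,225,5.7,'s8a');crop('t8',215,130,355,260,4.6,'t8a')
E
```

```text
13.625 [ 396.44911799 -174.38270318  241.71215658] [ 0.28499107 -0.22331016 -0.35725779]
```

View pics/s8a.png

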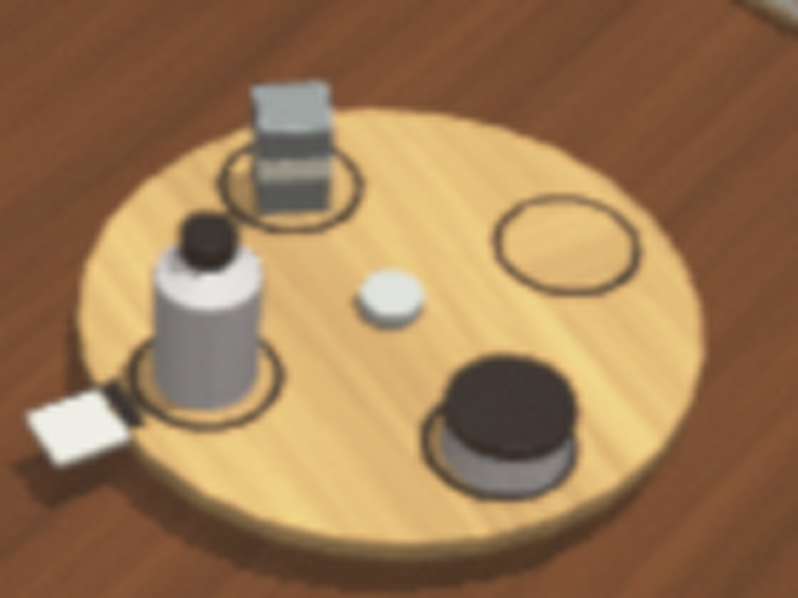

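View pics/t8a.png

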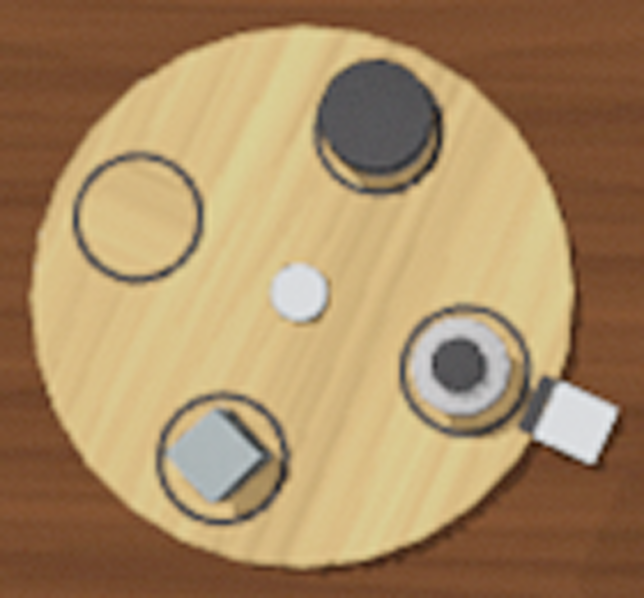

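```bash
python3 - <<'E'
from h import *
for x,y,z in((461,366.5,101),(460,364.5,127),(466,370,35)): print(ray('t8',215+(x+.5)/4.6-.5,130+(y+.5)/4.6-.5,z).round(1))
from plant import close_job
print(close_job())
E
```

```text
[502.1  18.5 101. ]
[502.1  18.  127. ]
[502.8  18.5  35. ]
the job is handed in; nothing more can be done
None
```

The small aluminium bottle is standing upright in the marked ring, and I handed the job in at about 13.7 s of the 38 s allowed. I gripped it by its body, carried it over, lowered it in half-millimetre steps until it touched down at about 4 N, and opened the jaws along the turntable's radius so the release could not turn it.

Last checks, taken from the pictures after the arm withdrew:
- **Position:** the top camera puts the bottle's axis about 1 mm from the ring centre (limit 15 mm). The shoulder and cap centres agree, so it stands upright.
- **Turntable:** the ring and tab are where they were at the start, so there is no visible rotation.
- **Robot:** the arm is well clear and touches nothing.

The cameras disagreed by 1–2 mm when locating the bottle and ring at the start, which is within calibration. No check failed.

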